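# Trial-fit a lamp cap over a centred circuit board

## Task

Pick the green circuit board off the rack and lay it flat on the blue pad of the centring stage, between the brass pins and lined up with the pad, and let go of it. Then take the loose white lamp cap that lies open side down on the bench, carry it over the bottle and the other things without disturbing anything, and keep it hovering level over the board for inspection: centred on the board, long side along long side, about 1 cm above the board's tallest part and touching neither board nor stage. Finish like that, still holding the cap in the gripper; the white board stays on the rack.

Things in the scene. Friction and masses are not known exactly. Their poses are not given: they have to be found in the camera images.
- green_board: small green circuit board, 36 (x) x 50 (y) x 2 mm, 25 g; starts on either pad of the rack, underside 30 mm above the bench, overhanging the pad by about 7 mm on both long sides: fingers take it by its long edges (closing along its x) and may reach 20 mm below it. Tallest part: a capacitor at x -9, y 18 mm, top 9 mm above the underside. Origin: centre of the underside, z up.
- white_board: white circuit board of the same shape and size, on the rack's other pad; stays there. Origin: centre of its underside.
- rack: fixed black base plate 60 (x) x 134 (y) x 5 mm with two raised pads, each 22 x 40 mm with its top 30 mm above the bench, centred at y -39 and +39 mm; origin: centre of the underside, z up. The boards lie on the pads, long side nearly along the rack's y.
- stage_pad (a point): centre of the stage's blue pad top, 30 mm above the bench, z up. The pad is 22 (x) x 50 (y) mm. Six brass pins, 6 mm thick with tapered tips, end 6 mm above it: four at x +-25, y +-20 mm, two at x 0, y +-32 mm. The board goes between them, long side along y, either way round, with 4 mm to spare on each side. Between side pins 34 mm are free for a finger.
- cap: loose white moulded lamp cap, a rounded box 44 (x) x 57 (y) x 23 (z) mm, 30 g nominal, lying open side down on the bench on the left, away from the other lamp parts; grasp it across its 44 mm wide sides (closing along x). Origin: centre of its lower rim plane, z up. Treat it as a solid block: the rim plane is its underside.
- bottle: round bottle with blue cap, 60 mm diameter, 125 mm tall, loose, standing between the cap and the stage; leave it alone. Origin: centre of the underside. Beyond it (farther from the robot) the black soldering stand is fixed to the bench, so carry the cap over.
- reel: blue and white solder reel, 76 x 63 x 48 mm, loose bystander to the left of the black soldering stand; origin at its underside
- battery: blue battery pack, 113 x 37 x 19 mm, loose bystander on the left; origin at its underside
- pliers: blue-handled side cutter, 55 x 125 x 11 mm, loose bystander on the right behind the rack; origin at its underside
- marker: white marker pen with black cap, 133 mm long, 14 mm thick, loose bystander on the right near the front edge; origin at its underside
- cleaner: round black tip cleaner, 67 mm diameter, 39 mm tall, loose bystander behind the stage; origin at its underside
- stage: the fixed centring stage as a whole: aluminium plate 90 (x) x 100 (y) x 6 mm that carries the pad and pins; origin: centre of the plate's underside, on the bench, right below the pad's centre

How it is judged:
By the outcome, as a careful person would: the job done as asked, in the order asked, and still so for the second after the job is handed in, while the arm keeps its last pose, push and grip.
It also fails if it takes over 67 s, if anything falls off the work surface, if the arm or the gripper's body presses on something with over 40 N, if the wrist force passes 120 N, or if a joint passes its speed limit or range.

## Robot

A 7-joint arm with a two-finger parallel gripper is mounted at the origin on a cart in front of the work surface, level with it; the furniture and walls round the work are solid. World frame = base frame: x ahead of the robot, y to its left, z up, the work surface at z = 0. Lengths are in m, angles in rad, forces in N, time in s.
With the tool pointing down it reaches from about 0.4 to 0.85 m from the base axis. Payload 10.4 kg.
Tool frame: the origin (TCP) lies on the centre line of the jaws, within the pads' length; the fingertips stand 14 mm ahead of it and the grasp point (between the pads) lies 5 mm behind it (manip.tip_reach is the distance from the TCP to the fingertips, in m); z points along the fingers, y is the line along which they close (so a half turn about z gives the same grasp; the last joint's range is limited). The gripper opens to 85 mm and grips with 20 to 120 N. Pads are 22 mm wide; open, the fingers measure 114 mm over their backs; the gripper's body (76 mm by 85 mm) begins 54 mm behind the grasp point. The pads swing forward as they close: fully open they stand 13 mm farther back than shut.
Start: joints at [1.199, 0.332, -0.065, 1.46, 0.022, 1.35, -0.088], TCP at [0.214, -0.587, 0.245] pointing down, gripper open.
Joint ranges: [-2.6, 2.6], [-0.5, 2.12], [-1.47, 1.34], [0.16, 2.42], [-1.27, 4.41], [0.06, 2.06], [-2.6, 2.6]. Speed limits (rad/s): [2.22, 2.22, 2.79, 2.79, 3.14, 3.14, 3.14].

## Interface

Orientations are given as a unit quaternion [x, y, z, w].
In Python, from workcell import manip gives the robot as it stands.
- The arm moves only by the shell command python3 -m pendant 'ROWS' [FORCE]. ROWS is JSON, a list of rows, each a list of 7 numbers: the shift along the tool's x, y, z in units of 50 mm (1.0 is 50 mm), then the turn, a rotation vector about the tool's x, y, z in units of 8 degrees (1.0 is 8 degrees), then the opening, from -1 (shut) to 1 (fully open), so that 0 is half open. In form: [[dx, dy, dz, ax, ay, az, jaw], ...]. A call has exactly 10 rows; each row is the pose to reach, as a shift and turn from the pose commanded when the call began, along the tool's axes at that moment; what a row does not reach only later rows make up. A row lasts 1/8 s, in which the tool goes at most 62.5 mm and 10.7 degrees, less where a joint would pass 70% of its speed; a pose out of reach is approached as far as the arm can. A call with a gripper value outside its range is refused whole. The fingers move at their own pace and stop on an object; FORCE is the grip in N (left out, the last holds). Time passes only in rows, so rows that repeat a pose let the fingers close, or fill a call up. It gives the time, the measured TCP pose, the force, the opening and the grip force at its end, in the units of the state.
- manip.get_obs(): the state, without advancing time (a new reading comes with each control period).
- manip.camera(name): name is "scene" or "side" or "wrist"; returns (picture, depth): 400x640x3 uint8, red, green, blue; 400x640 float32, m along the optical axis (not along the pixel's ray), 0 where there is no reading.
- manip.get_calibration(name): a dict with "fx", "fy", "cx", "cy" (pixels), "D" ([k1, k2, p1, p2, k3] as OpenCV has them; the pictures are not rectified), "xyz" and "orientation" of the camera in the world. Camera axes: x right, y up, looking along -z (the intrinsics and any distortion apply to the point x, -y, -z); pixel columns grow to the right and rows downward; lengths in m; the calibration is good to about 2 mm. A picture is of the moment at which its call begins: read the wrist's pose just before it. get_calibration takes no time and is no camera call; for the wrist camera it gives the pose at the moment of the call.
- manip.hand_in(): hands the job in; it is judged then, once.
Trained networks look in the newest picture that a camera, given by its name, has taken for a name from the list of things; names that differ only in an ending like _2 or _b are one class to them, and where a whole thing is asked for, a point or a joint stands for the part that bears it (a point fixed in the world has none). Each returns a list of dicts, best first, with "p" (0 to 1); they miss things now and then, are a little off and sometimes report something else, mostly with a low value. They report only what shows in the picture. A call takes as long as a camera call.
- manip.find_in(thing, camera): "box" ([left, top, right, bottom] in pixels, round what is visible of it).
- manip.trace(thing, camera): "pixels" (400x640 bool, what is visible of it) and "box" ([left, top, right, bottom] in pixels, round what is visible of it).
- manip.tip_of(thing, camera): "pixel" ([column, row] in pixels: a listed point, or the origin of a listed thing).
The state is a dict: "clock": time; "joint_pos": joint angles; "joint_velocities": joint speeds; "tau": joint torques, N m; "position": TCP position; "ee_rot": TCP orientation; "ft_force": force on the tool from outside, world axes, zero at the start; "torque": the same for the moment, N m; "grip_width": opening from 0.0 (shut) to 1.0 (fully open); "grasp_force": force on a finger pad.
Only numpy, scipy, OpenCV 4.12 (cv2) and the standard library are available. Lean on these libraries where they do the work, as an engineer would, in place of code of your own. Each camera call takes 0.05 s, during which the arm holds its last target. There are 200 camera calls.

## Working session

There is one attempt and no reset: what is moved stays moved. The work goes in short steps, Python scripts to look and compute and a shell command to move; the robot and the scene stay as the last step left them, time stands still between calls to the robot, and variables do not carry over. Pictures are saved under pics/ and viewed, at most 10 in all, crops included, and the job is handed in when it is done.

```bash
ls; mkdir -p pics; cat > h.py <<'E'
import numpy as np, cv2
from scipy.spatial.transform import Rotation as R
from workcell import manip
def shot(n,f=None):
    c=manip.get_calibration(n); p,d=manip.camera(n)
    if f: cv2.imwrite('pics/'+f,p[:,:,::-1])
    return p,d,c
def rays(c,uv):
    K=np.array([[c['fx'],0,c['cx']],[0,c['fy'],c['cy']],[0,0,1]],float)
    q=cv2.undistortPoints(np.array(uv,float).reshape(-1,1,2),K,np.array(c['D'],float)).reshape(-1,2)
    v=np.c_[q[:,0],-q[:,1],-np.ones(len(q))]
    return R.from_quat(c['orientation']).apply(v), np.array(c['xyz'])
def cloud(c,d,mask):
    v,u=np.nonzero(mask&(d>0)); r,o=rays(c,np.c_[u,v]); return o+r*d[v,u][:,None]
def onplane(c,uv,z):
    r,o=rays(c,uv); return o+r*((z-o[2])/r[:,2])[:,None]
def rect(P):
    (cx,cy),(w,h),a=cv2.minAreaRect(P[:,:2].astype(np.float32)*1000)
    if w>h: w,h,a=h,w,a+90   # a: direction of short side
    a=(a+90)%180-90
    return np.round([cx,cy,w,h,a],1)
E
python3 - <<'E'
from h import *
o=manip.get_obs(); print({k:np.round(v,3) for k,v in o.items()}, manip.tip_reach)
for n in ['scene','side']:
    p,d,c=shot(n,n+'1.png'); print(n,np.round(c['xyz'],3),np.round(c['orientation'],3),c['fx'])
    for t in ['green_board','white_board','cap','bottle','rack','stage','reel','battery','cleaner']:
        r=manip.trace(t,n)
        for x in r[:2]:
            P=cloud(c,d,x['pixels'])
            if len(P)<20: continue
            print(t,round(x['p'],2),x['box'],np.round(np.median(P,0),3),rect(P),np.round(np.percentile(P[:,2],[2,98]),3))
E
```

```text
pics
{'clock': np.float64(0.0), 'joint_pos': array([ 1.199,  0.333, -0.065,  1.461,  0.022,  1.35 , -0.088]), 'joint_velocities': array([ 0.001,  0.   ,  0.   ,  0.   ,  0.001,  0.   , -0.001]), 'tau': array([-1.0000e-03, -6.2544e+01,  4.8000e-02, -3.9160e+01,  1.6000e-02,
        1.0000e-02,  0.0000e+00]), 'position': array([ 0.214, -0.587,  0.244]), 'ee_rot': array([ 0.985,  0.174, -0.   , -0.001]), 'ft_force': array([-0.08 ,  0.82 , -0.082]), 'torque': array([-0.026,  0.043, -0.005]), 'grasp_force': np.float64(0.0), 'grip_width': np.float64(0.999)} 0.014
scene [-0.475 -0.661  0.674] [ 0.466 -0.241 -0.381  0.762] 439.4817604339749
white_board 0.44 [439.8, 257.9, 463.4, 272.7] [ 0.488 -0.39   0.031] [ 515.8 -388.3   51.7   98.   -86.9] [-0.     0.037]
cap 0.69 [259.4, 187.2, 276.8, 203.2] [0.53 0.29 0.02] [542.  301.8  50.3  58.4 -21.4] [0.002 0.027]
bottle 0.97 [294.7, 187.6, 315.0, 231.2] [0.421 0.046 0.075] [502.6 111.6  58.6 230.9 -51.9] [0.009 0.123]
rack 0.65 [413.7, 253.5, 462.0, 283.2] [ 0.479 -0.356  0.005] [ 490.  -351.9   62.9  134.1  -10.9] [0.001 0.023]
stage 0.93 [334.
[... 561 characters left out ...]
6.1  69.7  55.3  56.  -38.7] [0.008 0.127]
rack 0.6 [326.2, 136.2, 342.9, 151.4] [ 0.481 -0.331  0.008] [ 493.5 -347.9   68.6  143.4   -9. ] [-0.002  0.033]
stage 0.69 [324.1, 167.4, 347.8, 186.2] [ 0.447 -0.113  0.01 ] [434.7 -62.7  94.9 207.5  18.8] [0.    0.039]
reel 0.66 [301.6, 301.7, 338.0, 315.1] [0.407 0.582 0.016] [421.2 573.5  48.  114.3  65.8] [-0.002  0.024]
reel 0.49 [276.6, 196.9, 288.8, 220.5] [0.629 0.162 0.04 ] [630.  150.5  58.5  63.7  24.4] [0.001 0.054]
battery 0.81 [301.9, 302.5, 334.4, 314.5] [0.4   0.584 0.017] [420.2 573.4  48.8 111.1  69.1] [0.003 0.025]
cleaner 0.5 [291.7, 158.7, 308.2, 174.1] [ 0.612 -0.117  0.033] [ 611.6 -129.5   60.8   72.1   -3.9] [0.002 0.045]
```

```bash
python3 -c "
import cv2
a=cv2.imread('pics/scene1.png');b=cv2.imread('pics/side1.png')
import numpy as np
cv2.imwrite('pics/both.png',cv2.resize(np.vstack([a,b]),(480,600)))"
```

```text
(no output)
```

View pics/scene1.png

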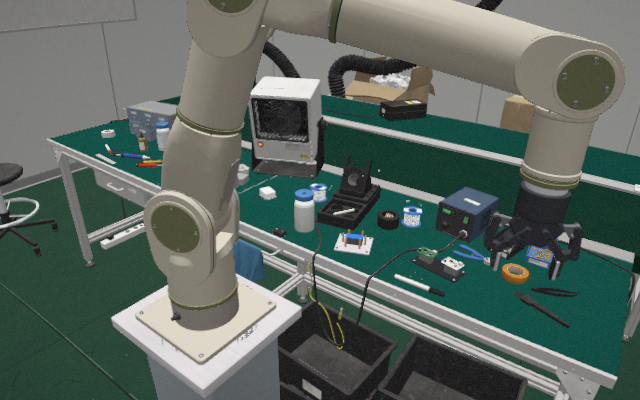

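The scene view shows the stage at about (355,243), the rack at (440,262) with the green board on its left pad and the white one on its right. The bottle is at (305,210) and the cap at (268,194). I'm moving over the green board.

```bash
python3 -m pendant '[[1,-0.4,0,0,0,-1,1],[2,-0.8,0,0,0,-2,1],[3,-1.3,0,0,0,-3.2,1],[4,-1.8,0,0,0,-4.3,1],[5,-2.2,0,0,0,-5.4,1],[6,-2.7,0,0,0,-6.5,1],[7.1,-3.2,0,0,0,-7.5,1],[7.1,-3.2,0,0,0,-7.5,1],[7.1,-3.2,0,0,0,-7.5,1],[7.1,-3.2,0,0,0,-7.5,1]]'
python3 - <<'E'
from h import *
o=manip.get_obs(); print({k:np.round(o[k],3) for k in ['clock','position','ee_rot','joint_pos']})
p,d,c=shot('wrist','w1.png'); print(np.round(c['xyz'],3),np.round(R.from_quat(c['orientation']).as_matrix(),2),c['fx'])
for t in ['green_board','white_board','rack','stage']:
    for x in manip.trace(t,'wrist')[:2]:
        P=cloud(c,d,x['pixels'])
        if len(P)<20: continue
        print(t,round(x['p'],2),x['box'],np.round(np.median(P,0),3),rect(P),np.round(np.percentile(P[:,2],[2,98]),3))
print(manip.tip_of('stage_pad','wrist'))
E
```

```text
clock: 2.25
position: [0.4916, -0.3171, 0.2453]
ee_rot: [0.767, 0.642, -0.0, 0.0]
ft_force: [-0.8, 0.1, 0.4]
grip_width: 0.997
grasp_force: 0.0
{'clock': np.float64(2.25), 'position': array([ 0.492, -0.317,  0.245]), 'ee_rot': array([ 0.767,  0.642, -0.   ,  0.   ]), 'joint_pos': array([ 0.836,  0.273, -0.411,  1.554,  0.112,  1.338,  0.235])}
[ 0.505 -0.245  0.373] [[ 0.98  0.17  0.05]
 [-0.18  0.94  0.28]
 [ 0.   -0.29  0.96]] 327.4666919896162
green_board 0.66 [301.3, 147.7, 340.7, 193.3] [ 0.499 -0.311  0.031] [ 498.4 -312.2   35.8   50.2   -9.2] [0.029 0.038]
white_board 0.72 [307.6, 214.9, 339.7, 257.8] [ 0.489 -0.387  0.031] [ 487.1 -395.9   35.8   66.5  -13.7] [0.029 0.038]
rack 0.59 [295.1, 141.6, 347.0, 250.3] [ 0.491 -0.35   0.004] [ 491.9 -350.2   61.6  134.4   -8.5] [0.002 0.006]
stage 0.55 [201.2, 0.7, 298.8, 47.6] [ 0.447 -0.144  0.005] [ 453.9 -153.2   44.8   98.    79.1] [0.003 0.032]
[]
```

View pics/w1.png

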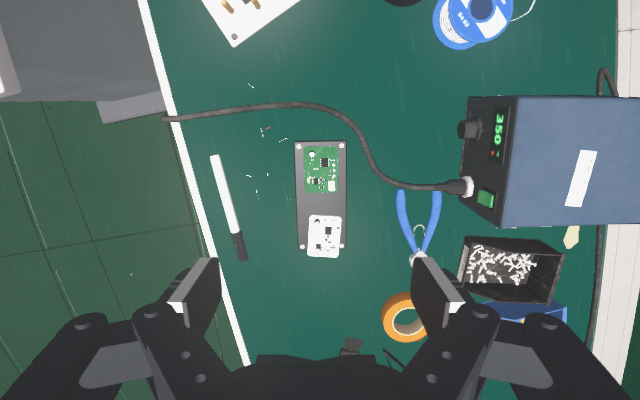

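The wrist view shows the green board at (321,170) on the rack and the white board at (324,236). The marker and pliers are well clear of the fingers. The stage corner is at the top, around (250,20). Descending.

```bash
python3 -m pendant '[[0.12,0.12,0.8,0,0,-0.1,0.5],[0.12,0.12,1.6,0,0,-0.1,0.5],[0.12,0.12,2.4,0,0,-0.1,0.5],[0.12,0.12,3.1,0,0,-0.1,0.5],[0.12,0.12,3.7,0,0,-0.1,0.5],[0.12,0.12,4.1,0,0,-0.1,0.5],[0.12,0.12,4.36,0,0,-0.1,0.5],[0.12,0.12,4.36,0,0,-0.1,0.5],[0.12,0.12,4.36,0,0,-0.1,0.5],[0.12,0.12,4.36,0,0,-0.1,0.5]]' 30
python3 - <<'E'
from h import *
p,d,c=shot('wrist','w2.png')
for t in ['green_board']:
    for x in manip.trace(t,'wrist')[:1]:
        P=cloud(c,d,x['pixels']); print(t,round(x['p'],2),x['box'],rect(P),np.round(np.percentile(P[:,2],[2,98]),3))
E
```

```text
clock: 3.8
position: [0.5001, -0.3112, 0.0283]
ee_rot: [0.762, 0.648, 0.0, 0.001]
ft_force: [0.4, 0.1, 0.5]
grip_width: 0.749
grasp_force: 0.0
green_board 0.88 [265.9, 231.8, 357.0, 334.5] [ 496.2 -323.3   44.5   73.2   -8. ] [0.03  0.038]
```

View pics/w2.png

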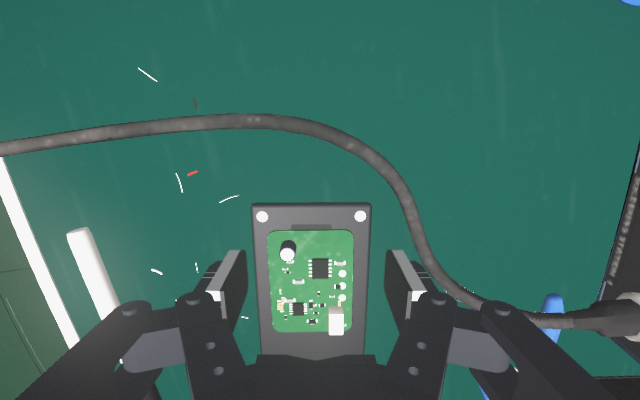

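The board is centred between the open fingers (board 267–355, fingers 226/407), and the capacitor is at (288,250). Closing.

```bash
python3 -m pendant '[[0,0,0,0,0,0,-0.5],[0,0,0,0,0,0,-0.6],[0,0,0,0,0,0,-0.8],[0,0,0,0,0,0,-0.8],[0,0,0,0,0,0,-0.8],[0,0,0,0,0,0,-0.8],[0,0,0,0,0,0,-0.8],[0,0,0,0,0,0,-0.8],[0,0,-0.1,0,0,0,-0.8],[0,0,-0.2,0,0,0,-0.8]]' 30
```

```text
clock: 5.15
position: [0.4995, -0.3108, 0.0375]
ee_rot: [0.762, 0.648, 0.0, -0.0]
ft_force: [0.2, 0.4, -0.0]
grip_width: 0.404
grasp_force: 29.9
```

```bash
python3 -m pendant '[[0,0,-0.6,0,0,0,-0.8],[0,0,-1.2,0,0,0,-0.8],[0.4,-0.2,-1.8,0,0,-0.8,-0.8],[0.9,-0.4,-2.4,0,0,-1.6,-0.8],[1.4,-0.6,-2.4,0,0,-2.4,-0.8],[1.9,-0.8,-2.4,0,0,-3.2,-0.8],[2.4,-1,-2.4,0,0,-3.7,-0.8],[2.67,-1.14,-2.4,0,0,-3.7,-0.8],[2.67,-1.14,-2.4,0,0,-3.7,-0.8],[2.67,-1.14,-2.4,0,0,-3.7,-0.8]]'
python3 - <<'E'
from h import *
p,d,c=shot('wrist','w3.png')
for t in ['green_board','stage']:
    for x in manip.trace(t,'wrist')[:2]:
        P=cloud(c,d,x['pixels']); print(t,round(x['p'],2),x['box'],rect(P),np.round(np.percentile(P[:,2],[2,50,98]),3))
t=manip.tip_of('stage_pad','wrist'); print(t)
if t: print(onplane(c,[t[0]['pixel']],0.03))
# blue pad by colour
hsv=cv2.cvtColor(p,cv2.COLOR_RGB2HSV)
M=(hsv[...,0]>100)&(hsv[...,0]<130)&(hsv[...,1]>120)&(hsv[...,2]>60)
n,l,s,ce=cv2.connectedComponentsWithStats(M.astype(np.uint8))
for i in np.argsort(-s[1:,4])[:3]+1:
    P=cloud(c,d,l==i); P2=onplane(c,np.argwhere(l==i)[:,::-1],0.03)
    print(s[i],rect(P),rect(P2),np.round(np.median(P[:,2]),4))
E
```

```text
clock: 6.4
position: [0.4647, -0.1709, 0.1574]
ee_rot: [0.572, 0.821, -0.0, 0.0]
ft_force: [-0.1, -0.0, -1.0]
grip_width: 0.405
grasp_force: 30.0
green_board 0.7 [272.0, 230.6, 360.6, 339.6] [ 487.4 -238.3   69.7  189.    29.1] [0.159 0.161 0.168]
green_board 0.18 [266.4, 324.6, 324.6, 359.1] [ 500.2 -326.1   53.1   60.1  -72.8] [0.003 0.021 0.03 ]
stage 0.71 [270.8, 53.8, 379.6, 180.0] [ 452.5 -110.    93.2  102.6   22.8] [0.003 0.005 0.032]
[{'pixel': [325.8, 119.6], 'p': 0.63}]
[[ 0.45173094 -0.11035909  0.03      ]]
[ 496  263   69   62 2259] [ 695.  -196.3   73.6  115.    77.8] [ 684.5 -189.6   65.    65.6  -72.1] 0.0451
[ 314   85   28   67 1038] [ 452.8 -109.4   21.1   49.4   20.7] [ 452.5 -109.4   21.    49.    21.4] 0.029
[474 252  22  46 382] [ 650.2 -189.6   21.5   73.2   31.4] [ 632.  -187.    18.5   47.2   27.9] 0.002
```

View pics/w3.png

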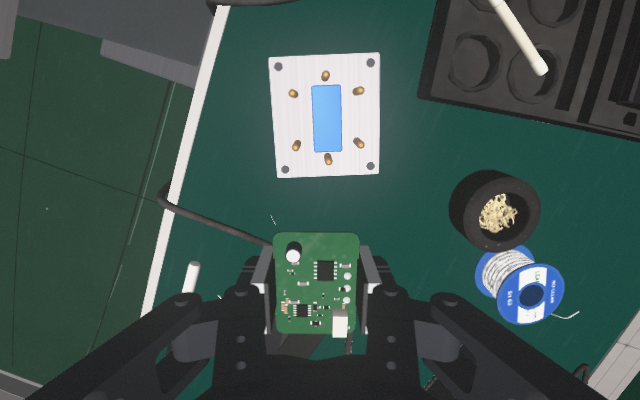

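The view shows the stage with its blue pad centred at (326,119), six pins and the board in hand at (316,284). Now I measure the board's pose in hand.

```bash
python3 - <<'E'
from h import *
o=manip.get_obs(); p,d,c=shot('wrist')
x=manip.trace('green_board','wrist')[0]
P=cloud(c,d,x['pixels']); Q=P[(abs(P[:,2]-.161)<.006)]
hsv=cv2.cvtColor(p,cv2.COLOR_RGB2HSV)
M=(hsv[...,0]>50)&(hsv[...,0]<75)&(hsv[...,1]>120)&(hsv[...,2]>60); M[:220]=0;M[345:]=0;M[:,:260]=0;M[:,370:]=0
n,l,s,ce=cv2.connectedComponentsWithStats(M.astype(np.uint8)); i=np.argmax(s[1:,4])+1
G=onplane(c,np.argwhere(l==i)[:,::-1],.161)
T=R.from_quat(o['ee_rot'])
for name,B in [('trace',rect(Q)),('col',rect(G))]:
    b=np.array([B[0]/1e3,B[1]/1e3,.16]); off=T.inv().apply(b-o['position'])
    tx=np.degrees(np.arctan2(*T.as_matrix()[[1,0],0])); ty=tx-90
    print(name,B,'in tool mm',np.round(off*1e3,1),'tool y ang',round(ty,2))
ya=np.radians(21.9); 
for S in [(0.4525,-0.1097)]:
    w=np.array([*S,0])-np.array([*o['position'][:2],0]); print('stage from TCP in tool mm',np.round(T.inv().apply(w)*1e3,1))
E
```

```text
trace [ 465.9 -172.4   36.3   50.5   20.6] in tool mm [-2.2  0.5 -2.8] tool y ang 20.31
col [ 475.9 -146.8    0.     0.9   22.6] in tool mm [18.4 18.8 -2.8] tool y ang 20.31
stage from TCP in tool mm [61.3  9.7  0. ]
```

```bash
python3 -m pendant '[[0.4,0.06,0,0,0,-0.1,-0.8],[0.8,0.12,0.2,0,0,-0.2,-0.8],[1.1,0.18,0.6,0,0,-0.2,-0.8],[1.27,0.19,1.1,0,0,-0.2,-0.8],[1.27,0.19,1.5,0,0,-0.2,-0.8],[1.27,0.19,1.75,0,0,-0.2,-0.8],[1.27,0.19,1.9,0,0,-0.2,-0.8],[1.27,0.19,2,0,0,-0.2,-0.8],[1.27,0.19,2,0,0,-0.2,-0.8],[1.27,0.19,2,0,0,-0.2,-0.8]]'
python3 - <<'E'
from h import *
o=manip.get_obs(); p,d,c=shot('wrist','w4.png'); T=R.from_quat(o['ee_rot'])
m=T.as_matrix(); print('tool y ang',np.degrees(np.arctan2(m[1,1],m[0,1])))
for t in ['green_board','stage']:
    x=manip.trace(t,'wrist')[0]; P=cloud(c,d,x['pixels'])
    z0=o['position'][2]+.0035
    Q=P[(abs(P[:,2]-z0)<.006)] if t=='green_board' else P[P[:,2]<.012]
    B=rect(Q); print(t,B,'tool mm',np.round(T.inv().apply([B[0]/1e3-o['position'][0],B[1]/1e3-o['position'][1],0])*1e3,1))
E
```

```text
clock: 7.95
position: [0.4517, -0.1072, 0.0577]
ee_rot: [0.559, 0.829, 0.0, 0.0]
ft_force: [0.3, -0.2, 0.9]
grip_width: 0.411
grasp_force: 30.0
tool y ang 21.978499088215795
green_board [ 453.6 -109.2   36.3   51.5   21. ] tool mm [-2.6  1.   0. ]
stage [445.8 -96.4  71.2  92.  -67.1] tool mm [12.2 -1.5 -0. ]
```

View pics/w4.png

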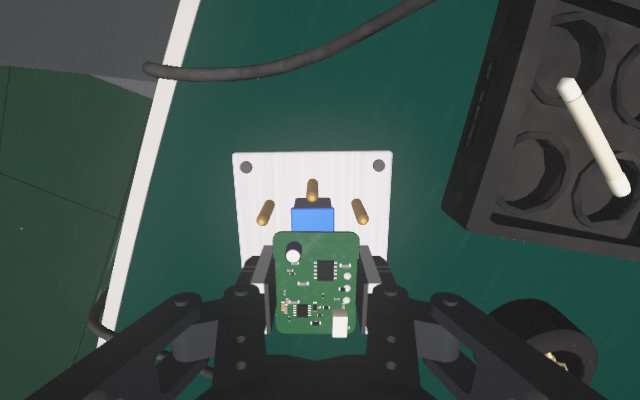

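```bash
python3 - <<'E'
from h import *
p,d,c=shot('wrist')
K=np.array([[c['fx'],0,c['cx']],[0,c['fy'],c['cy']],[0,0,1]],float)
a=np.radians(21.9); Rz=np.array([[np.cos(a),-np.sin(a),0],[np.sin(a),np.cos(a),0],[0,0,1]])
def pr(L):
    W=L@Rz.T+np.array([.4525,-.1097,0]); q=R.from_quat(c['orientation']).inv().apply(W-np.array(c['xyz']))*[1,-1,-1]
    return cv2.projectPoints(q,np.zeros(3),np.zeros(3),K,np.array(c['D'],float))[0].reshape(-1,2)
L=np.array([[-25,20,36],[25,20,36],[0,32,36],[-25,20,6],[25,20,6],[0,32,6],[-11,25,30],[11,25,30]])/1e3
u=pr(L); print(np.round(u))
im=p[:,:,::-1].copy()
for q in u: cv2.circle(im,tuple(int(v) for v in np.round(q*1)),1,(0,0,255),-1)
cv2.imwrite('pics/w5.png',cv2.resize(im[140:260,220:420],(800,480),interpolation=cv2.INTER_CUBIC))
E
```

```text
[[262. 223.]
 [365. 223.]
 [313. 199.]
 [270. 204.]
 [357. 204.]
 [314. 184.]
 [291. 209.]
 [336. 209.]]
```

View pics/w5.png

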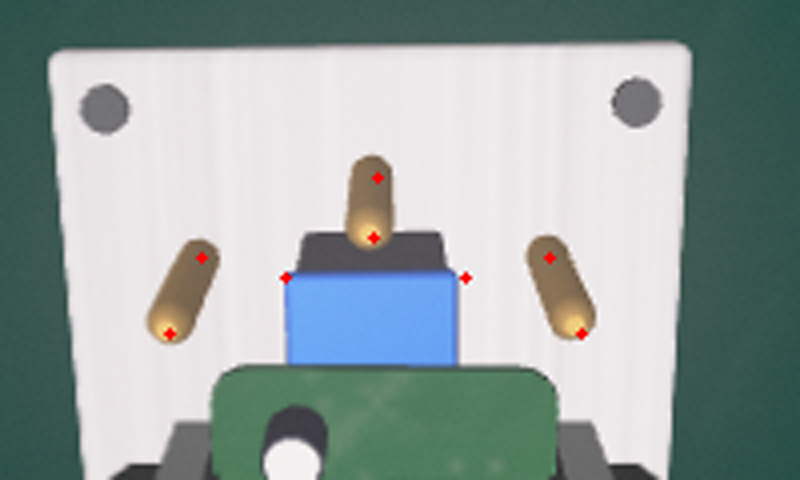

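The overlaid pin points match the pins to within about 1 px, and the board sits about 1.5 mm too far along +y. I'll correct that, lower and release.

```bash
python3 -m pendant '[[0,-0.03,0.1,0,0,0,-0.8],[0,-0.03,0.2,0,0,0,-0.8],[0,-0.03,0.3,0,0,0,-0.8],[0,-0.03,0.4,0,0,0,-0.8],[0,-0.03,0.5,0,0,0,-0.8],[0,-0.03,0.55,0,0,0,-0.8],[0,-0.03,0.58,0,0,0,-0.8],[0,-0.03,0.58,0,0,0,-0.8],[0,-0.03,0.58,0,0,0,-0.8],[0,-0.03,0.58,0,0,0,-0.8]]'
python3 - <<'E'
from h import *
print(manip.get_obs()['position']); shot('wrist','w6.png')
E
```

```text
clock: 9.4
position: [0.4502, -0.1077, 0.0285]
ee_rot: [0.559, 0.829, 0.0, 0.0]
ft_force: [0.1, 0.3, 1.1]
grip_width: 0.404
grasp_force: 30.0
[ 0.45016122 -0.10770023  0.0284503 ]
```

View pics/w6.png

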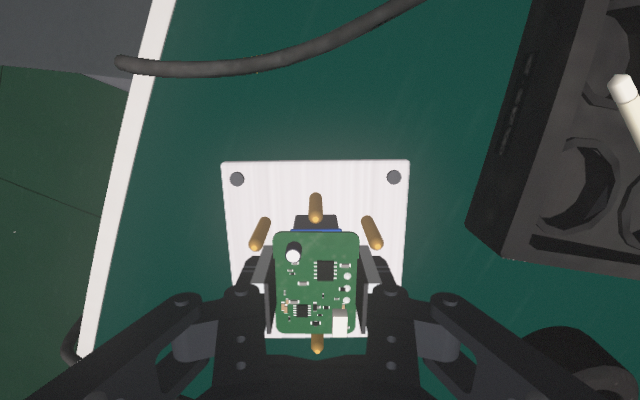

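The board is centred: pin tips at 255/377 against board mid 316, with equal gaps to the front and back pins. Opening and rising.

```bash
python3 -m pendant '[[0,0,0.01,0,0,0,-0.2],[0,0,0.01,0,0,0,0],[0,0,0.01,0,0,0,0.2],[0,0,0.01,0,0,0,0.4],[0,0,0.01,0,0,0,0.4],[0,0,0.01,0,0,0,0.4],[0,0,-0.2,0,0,0,0.4],[0,0,-0.6,0,0,0,0.4],[0,0,-1.2,0,0,0,0.4],[0,0,-2,0,0,0,0.4]]'
python3 - <<'E'
from h import *
print(np.round(manip.get_obs()['joint_pos'],3))
p,d,c=shot('wrist','w7.png')
for t in ['green_board','stage','bottle']:
    for x in manip.trace(t,'wrist')[:1]:
        P=cloud(c,d,x['pixels']); 
        if t=='green_board': P=P[P[:,2]>.025]
        print(t,round(x['p'],2),x['box'],rect(P),np.round(np.percentile(P[:,2],[2,50,98]),4))
for n in ['scene','side']:
    p,d,c=shot(n)
    for t in ['cap','bottle']:
        for x in manip.trace(t,n)[:1]:
            m=cv2.erode(x['pixels'].astype(np.uint8),np.ones((2,2)))>0
            P=cloud(c,d,m); z=np.percentile(P[:,2],98); Q=P[P[:,2]>z-.012]; print(n,t,rect(Q),np.round(np.median(Q,0),3),z)
E
```

```text
clock: 10.7
position: [0.4496, -0.1074, 0.1295]
ee_rot: [0.559, 0.829, -0.0, -0.0]
ft_force: [0.9, -0.9, 1.0]
grip_width: 0.701
grasp_force: 0.0
[ 0.746  0.129 -0.639  1.986  0.088  1.054  0.452]
green_board 0.65 [291.9, 181.6, 344.8, 241.6] [ 451.7 -109.7   36.1   49.9   21.2] [0.0296 0.031  0.0378]
stage 0.59 [257.2, 140.6, 373.3, 262.6] [ 452.5 -110.5   90.5  102.2   22.7] [0.0035 0.0051 0.0329]
bottle 0.77 [356.6, 0.1, 430.3, 18.8] [448.2  38.8  14.4  49.2 -70.4] [0.002  0.0258 0.0518]
scene cap [534.7 298.4  36.6  48.1 -23. ] [0.531 0.294 0.023] 0.025685607796214007
scene bottle [435.3  56.1  47.2  50.4 -68.5] [0.432 0.054 0.12 ] 0.12217530830521679
side cap [538.3 308.5  40.2  55.7 -26.3] [0.537 0.31  0.024] 0.029908460957817233
side bottle [437.4  63.6  51.5  52.5  72.5] [0.437 0.067 0.122] 0.12644046142488521
```

```bash
python3 -m pendant '[[0,0,-1.15,0,0,0,0.6],[0,0,-2.3,0,0,0,0.6],[0.9,0.6,-2.3,0,0,0.9,0.6],[1.8,1.2,-2.3,0,0,1.8,0.6],[2.7,1.8,-2.3,0,0,2.7,0.6],[3.6,2.4,-2.3,0,0,3.5,0.6],[4.5,3,-2.3,0,0,4.3,0.6],[5.4,3.6,-2.3,0,0,5.1,0.6],[6.2,4.2,-2.3,0,0,5.75,0.6],[6.94,4.67,-2.3,0,0,5.75,0.6]]'
python3 -m pendant '[[0,0,0,0,0,0,0.6],[0,0,0,0,0,0,0.6],[0,0,0,0,0,0,0.6],[0,0,0,0,0,0,0.6],[0,0,0,0,0,0,0.6],[0,0,0,0,0,0,0.6],[0,0,0,0,0,0,0.6],[0,0,0,0,0,0,0.6],[0,0,0,0,0,0,0.6],[0,0,0,0,0,0,0.6]]'
python3 - <<'E'
from h import *
o=manip.get_obs(); p,d,c=shot('wrist','w8.png'); T=R.from_quat(o['ee_rot']); m=T.as_matrix(); print('tool y',np.degrees(np.arctan2(m[1,1],m[0,1])))
for x in manip.trace('cap','wrist')[:2]:
    P=cloud(c,d,x['pixels'])
    for Q in (P[P[:,2]>.004],P[P[:,2]>.014]):
        B=rect(Q); print(round(x['p'],2),x['box'],B,np.round(np.percentile(P[:,2],[2,50,98]),4),'tool mm',np.round(T.inv().apply([B[0]/1e3-o['position'][0],B[1]/1e3-o['position'][1],0])*1e3,1))
E
```

```text
clock: 12.45
position: [0.5368, 0.3032, 0.2423]
ee_rot: [0.839, 0.544, -0.001, -0.0]
ft_force: [0.7, -0.3, -0.8]
grip_width: 0.798
grasp_force: 0.0
clock: 13.7
position: [0.5366, 0.3016, 0.2433]
ee_rot: [0.839, 0.545, -0.0, 0.0]
ft_force: [-0.3, -0.3, 0.1]
grip_width: 0.797
grasp_force: 0.0
tool y -24.013004177134743
0.73 [294.7, 141.1, 336.9, 195.2] [540.9 306.1  41.9  54.3 -21. ] [0.0004 0.0217 0.0234] tool mm [ 5.9  2.1 -0. ]
0.73 [294.7, 141.1, 336.9, 195.2] [540.6 305.9  40.5  54.4 -23.3] [0.0004 0.0217 0.0234] tool mm [ 5.6  1.9 -0. ]
```

View pics/w8.png

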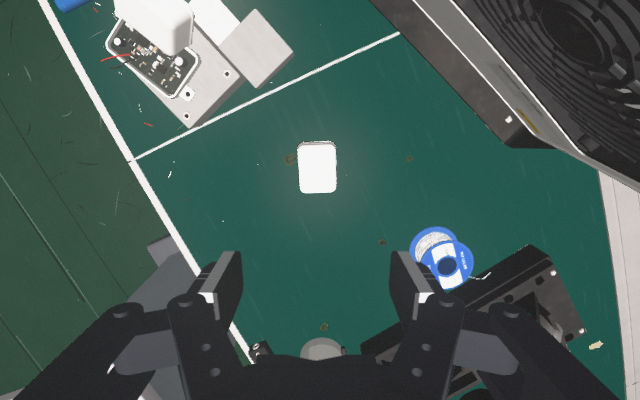

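The cap shows at (317,167), clear of the reel at (442,255) and the lamp parts at the top left. Descending onto it.

```bash
python3 -m pendant '[[0.11,0.04,0.8,0,0,-0.2,0.6],[0.11,0.04,1.6,0,0,-0.2,0.6],[0.11,0.04,2.4,0,0,-0.2,0.6],[0.11,0.04,3.1,0,0,-0.2,0.6],[0.11,0.04,3.7,0,0,-0.2,0.6],[0.11,0.04,4.1,0,0,-0.2,0.6],[0.11,0.04,4.3,0,0,-0.2,0.6],[0.11,0.04,4.4,0,0,-0.2,0.6],[0.11,0.04,4.48,0,0,-0.2,0.6],[0.11,0.04,4.5,0,0,-0.2,0.6]]' 35
python3 - <<'E'
from h import *
o=manip.get_obs(); p,d,c=shot('wrist','w9.png'); T=R.from_quat(o['ee_rot']); m=T.as_matrix(); print('tool y',np.degrees(np.arctan2(m[1,1],m[0,1])),o['position'],o['ft_force'])
for x in manip.trace('cap','wrist')[:1]:
    P=cloud(c,d,x['pixels'])
    for Q in (P[P[:,2]>.004],P[P[:,2]>.016]):
        B=rect(Q); print(round(x['p'],2),x['box'],B,np.round(np.percentile(P[:,2],[2,50,98]),4),'tool mm',np.round(T.inv().apply([B[0]/1e3-o['position'][0],B[1]/1e3-o['position'][1],0])*1e3,1))
E
```

```text
clock: 15.05
position: [0.541, 0.3058, 0.0187]
ee_rot: [0.831, 0.556, 0.0, 0.0]
ft_force: [-0.5, -0.8, 0.1]
grip_width: 0.798
grasp_force: 0.0
tool y -22.42022227247694 [0.54097055 0.30583429 0.01865888] [-0.48051173 -0.79637903  0.07358211]
0.92 [262.3, 203.0, 362.2, 334.0] [540.9 305.8  41.6  55.2 -22. ] [0.0009 0.0217 0.023 ] tool mm [-0.1 -0.1 -0. ]
0.92 [262.3, 203.0, 362.2, 334.0] [540.8 305.6  41.6  54.8 -21.9] [0.0009 0.0217 0.023 ] tool mm [-0.3 -0.1 -0. ]
```

View pics/w9.png

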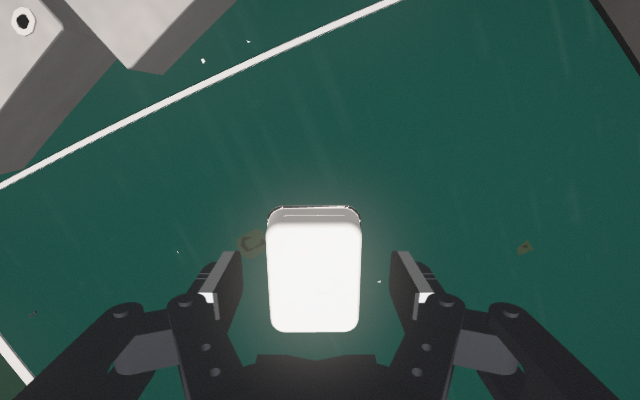

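The cap is centred between the fingers (267–361, fingers at about 226/406). Closing with a slight lowering, then a small test lift.

```bash
python3 -m pendant '[[0,0,0.03,0,0,0,0.4],[0,0,0.03,0,0,0,0.1],[0,0,0.03,0,0,0,-0.2],[0,0,0.03,0,0,0,-0.5],[0,0,0.03,0,0,0,-0.5],[0,0,0.03,0,0,0,-0.5],[0,0,0.03,0,0,0,-0.5],[0,0,0.03,0,0,0,-0.5],[0,0,-0.1,0,0,0,-0.5],[0,0,-0.2,0,0,0,-0.5]]' 35
python3 - <<'E'
from h import *
o=manip.get_obs(); p,d,c=shot('wrist'); T=R.from_quat(o['ee_rot'])
for x in manip.trace('cap','wrist')[:1]:
    P=cloud(c,d,x['pixels']); Q=P[P[:,2]>.02]; B=rect(Q); print(round(x['p'],2),x['box'],B,np.round(np.percentile(P[:,2],[2,50,98]),4),o['position'],'tool mm',np.round(T.inv().apply([B[0]/1e3-o['position'][0],B[1]/1e3-o['position'][1],0])*1e3,1))
E
```

```text
clock: 16.4
position: [0.5405, 0.3057, 0.0284]
ee_rot: [0.831, 0.556, -0.0, -0.0]
ft_force: [-0.8, 0.3, 0.6]
grip_width: 0.494
grasp_force: 36.4
0.93 [265.0, 205.2, 367.8, 336.4] [541.5 305.7  43.   54.4 -23.5] [0.0128 0.0331 0.0344] [0.54051603 0.30567237 0.02843471] tool mm [ 0.4  0.9 -0. ]
```

The cap lifted about 11 mm with the hand, so the grip is good. Carrying it high over the bottle.

```bash
python3 -m pendant '[[0,0,-0.9,0,0,0,-0.5],[0,0,-1.9,0,0,0,-0.5],[0,0,-2.9,0,0,0,-0.5],[0,0,-3.7,0,0,0,-0.5],[-0.4,0.07,-4.3,0,0,0,-0.5],[-1.2,0.2,-4.4,0,0,0,-0.5],[-2.1,0.4,-4.4,0,0,0,-0.5],[-3,0.6,-4.4,0,0,0,-0.5],[-4,0.75,-4.4,0,0,0,-0.5],[-5,0.9,-4.4,0,0,0,-0.5]]'
python3 -m pendant '[[-0.8,0.15,0,0,0,-0.8,-0.5],[-1.6,0.3,0,0,0,-1.6,-0.5],[-2.3,0.45,0,0,0,-2.4,-0.5],[-2.9,0.55,0,0,0,-3.2,-0.5],[-3.36,0.63,0,0,0,-4,-0.5],[-3.36,0.63,0,0,0,-4.8,-0.5],[-3.36,0.63,0,0,0,-5.5,-0.5],[-3.36,0.63,0,0,0,-5.5,-0.5],[-3.36,0.63,0,0,0,-5.5,-0.5],[-3.36,0.63,0,0,0,-5.5,-0.5]]'
python3 - <<'E'
from h import *
o=manip.get_obs(); p,d,c=shot('wrist'); T=R.from_quat(o['ee_rot']); m=T.as_matrix(); print('tool y',np.degrees(np.arctan2(m[1,1],m[0,1])),np.round(m[:,2],4))
for x in manip.trace('cap','wrist')[:1]:
    P=cloud(c,d,x['pixels']); Q=P[P[:,2]>o['position'][2]-.01]; B=rect(Q); print(round(x['p'],2),x['box'],B,np.round(np.percentile(P[:,2],[2,50,98]),4),'tool mm',np.round(T.inv().apply([B[0]/1e3-o['position'][0],B[1]/1e3-o['position'][1],0])*1e3,1))
    A=np.c_[Q[:,:2],np.ones(len(Q))]; k=abs(Q[:,2]-np.median(Q[:,2]))<.0015; print('slope deg',np.degrees(np.linalg.lstsq(A[k],Q[k,2],rcond=None)[0][:2]))
print('to target tool mm',np.round(T.inv().apply(np.array([.4516,-.1097,0])-o['position'])*1e3,1))
E
```

```text
clock: 17.75
position: [0.4863, 0.0559, 0.2482]
ee_rot: [0.831, 0.556, -0.0, 0.0]
ft_force: [0.2, 0.2, 0.3]
grip_width: 0.497
grasp_force: 36.5
clock: 19.0
position: [0.452, -0.1098, 0.2483]
ee_rot: [0.563, 0.827, -0.0, 0.0]
ft_force: [1.3, 0.3, -0.3]
grip_width: 0.499
grasp_force: 36.4
tool y 21.517683157459274 [-0.e+00 -1.e-04 -1.e+00]
0.58 [263.0, 203.8, 367.1, 331.7] [ 453.  -109.9   41.5   55.    21.5] [0.2333 0.2531 0.2544] tool mm [-0.5  0.9 -0. ]
slope deg [ 0.06499089 -0.12350872]
to target tool mm [  0.3  -0.3 248.3]
```

Cap level and over the board; lowering to the hover height.

```bash
python3 -m pendant '[[0.01,-0.016,0.5,0,0,0,-0.5],[0.01,-0.016,1.1,0,0,0,-0.5],[0.01,-0.016,1.7,0,0,0,-0.5],[0.01,-0.016,2.3,0,0,0,-0.5],[0.01,-0.016,2.8,0,0,0,-0.5],[0.01,-0.016,3.2,0,0,0,-0.5],[0.01,-0.016,3.45,0,0,0,-0.5],[0.01,-0.016,3.6,0,0,0,-0.5],[0.01,-0.016,3.65,0,0,0,-0.5],[0.01,-0.016,3.65,0,0,0,-0.5]]'
python3 -m pendant '[[0,0,0,0,0,0,-0.5],[0,0,0,0,0,0,-0.5],[0,0,0,0,0,0,-0.5],[0,0,0,0,0,0,-0.5],[0,0,0,0,0,0,-0.5],[0,0,0,0,0,0,-0.5],[0,0,0,0,0,0,-0.5],[0,0,0,0,0,0,-0.5],[0,0,0,0,0,0,-0.5],[0,0,0,0,0,0,-0.5]]'
python3 - <<'E'
from h import *
o=manip.get_obs(); p,d,c=shot('wrist','w10.png'); T=R.from_quat(o['ee_rot'])
for x in manip.trace('cap','wrist')[:1]:
    P=cloud(c,d,x['pixels']); Q=P[P[:,2]>o['position'][2]-.01]; B=rect(Q); print(round(x['p'],2),B,np.round(np.percentile(P[:,2],[2,50,98]),4),o['position'])
for n in ['scene','side']:
    p2,d,c=shot(n)
    if n=='side': cr=cv2.resize(p2[120:270,240:400,::-1],(400,375),interpolation=cv2.INTER_CUBIC)
    for t in ['bottle']:
        for x in manip.trace(t,n)[:1]:
            P=cloud(c,d,x['pixels']); z=np.percentile(P[:,2],98); print(n,np.round(np.median(P[P[:,2]>z-.012],0),3))
    if n=='scene': sc=cv2.resize(p2[180:290,270:480,::-1],(400,210),interpolation=cv2.INTER_CUBIC)
cv2.imwrite('pics/f.png',np.hstack([cv2.resize(p[:,120:520,::-1],(400,400)),np.vstack([sc,cr])[:400]]))
E
```

```text
clock: 20.35
position: [0.4514, -0.1097, 0.0662]
ee_rot: [0.562, 0.827, 0.0, 0.0]
ft_force: [0.5, -0.8, -0.9]
grip_width: 0.498
grasp_force: 36.4
clock: 21.6
position: [0.4511, -0.1097, 0.0658]
ee_rot: [0.562, 0.827, -0.0, 0.0]
ft_force: [-0.3, -0.4, -0.2]
grip_width: 0.491
grasp_force: 36.4
0.72 [ 451.7 -109.8   41.9   54.7   21.6] [0.0506 0.0706 0.0719] [ 0.45111184 -0.10969015  0.06580186]
scene [0.433 0.056 0.12 ]
side [0.437 0.063 0.121]
```

View pics/f.png

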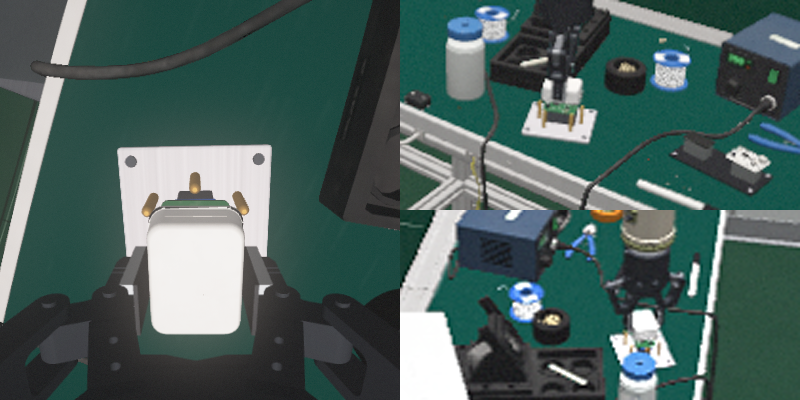

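The cap hovers level and centred over the board on the stage, with its rim at about 49 mm, roughly 1 cm above the capacitor. The bottle and the white board have not moved. Handing in.

```bash
python3 -c "
from workcell import manip
print(manip.hand_in())"
```

```text
the job is handed in; nothing more can be done
None
```

The green board lies on the stage pad between the pins, the cap is held level and centred about 1 cm above its capacitor, and the job was handed in at about 22 s of the allowed 67 s.

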